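# Uncover the inspection lamp and aim it at the anvil block

### The arm

A 6-joint arm with a two-finger parallel gripper is mounted at the origin on the work surface. World frame = base frame: x ahead of the robot, y to its left, z up, the work surface at z = 0. Lengths are in m, angles in rad, forces in N, time in s.
With the tool pointing down it reaches from about 0.35 to 0.95 m from the base axis. Payload 17.4 kg.
Tool frame: the origin (TCP) lies on the centre line of the jaws, within the pads' length; the fingertips stand 22 mm ahead of it and the grasp point (between the pads) lies 3 mm ahead of it; y points along the fingers, x is the direction in which the jaws open and shut, and the axes are right-handed (so a half turn about y gives the same grasp; the last joint's range is limited). The gripper opens to 93 mm and grips with 3 to 60 N. Pads are 15 mm wide; open, the fingers measure 128 mm over their backs; the gripper's body (75 mm by 188 mm) begins 65 mm behind the grasp point.
Start: joints at [1.219, 0.116, 1.442, -0, 1.584, -0.038], TCP at [0.208, 0.642, 0.241] pointing down, gripper open.
Joint ranges: [-2.83, 2.83], [-0.83, 2.19], [0.07, 2.5], [-1.14, 4.28], [0.01, 3], [-2.97, 2.97]. Speed limits (rad/s): [1.89, 1.89, 2.22, 3.14, 3.14, 3.14].

### API

Orientations are given as [roll, pitch, yaw] about the fixed x, y, z axes, in that order (R = Rz(yaw) Ry(pitch) Rx(roll)).
In Python, from bench import readout, eyes, ctrl, spotter gives the robot as it stands. The module is installed in compiled form; this text tells all that it offers.
- The arm moves only by the shell command python3 -m crank 'ROWS' [FORCE]. ROWS is JSON, a list that holds one entry, the list of rows, each a list of 7 numbers: the turn, a rotation vector about the world's x, y, z in rad, then the shift along the world's x, y, z in mm, then the closure in counts, from 0 (fully open) to 255 (shut). A call has 1 to 12 rows; each row is the pose to reach, as a shift and turn from the pose measured when the call began; what a row does not reach only later rows make up. A row lasts 1/12 s, in which the tool goes at most 41.7 mm and 7.16 degrees, less where a joint would pass 70% of its speed; a pose out of reach is approached as far as the arm can. A call with a gripper value outside its range is refused whole. The fingers move at their own pace and stop on an object; FORCE is the grip in N (left out, the last holds). Time passes only in rows, so rows that repeat a pose let the fingers close. It gives the time, the measured TCP pose, the force and the opening at its end, in the units of the state.
- readout.get_obs(): the state, without advancing time (a new reading comes with each control period).
- eyes.camera(name): name is "side" or "top"; returns a dict with "frame" (400x640x3 uint8, red, green, blue), "K" (3x3 intrinsics, pixels), "dist_coeffs" ([k1, k2, p1, p2, k3] as OpenCV has them; the pictures are not rectified), "origin" and "attitude" of the camera in the world. Camera axes: x right, y up, looking along -z (the intrinsics and any distortion apply to the point x, -y, -z); pixel columns grow to the right and rows downward; lengths in m; the calibration is good to about 2 mm. A picture is of the moment at which its call begins. There is no depth.
- ctrl.close_job(): hands the job in, once; it reports no verdict.
Trained networks look in a picture, given as the dict that the camera call returned (one of the last four; its "shot" number tells which), for a name from the list of things; names that differ only in an ending like _2 or _b are one class to them, and where a whole thing is asked for, a point or a joint stands for the part that bears it (a point fixed in the world has none). Each returns a list of dicts, best first, with "conf" (0 to 1); they miss things now and then, are a little off and sometimes report something else, mostly with a low value. They report only what shows in the picture. A call takes as long as a camera call. They do not tell look-alikes from the thing itself.
- spotter.masks_of(picture, query): "region" (400x640 bool, what is visible of it) and "position" ([row, column] in pixels, amid what is visible of it).
The state is a dict: "time": time; "joint_positions": joint angles; "joint_velocities": joint speeds; "effort": joint torques, N m; "position": TCP position; "ee_rot": TCP orientation; "wrist_force": force on the tool from outside, world axes, zero at the start; "wrist_torque": the same for the moment, N m; "opening": opening from 0.0 (shut) to 1.0 (fully open).
Only numpy, scipy, OpenCV 4.12 (cv2) and the standard library are available. Lean on these libraries where they do the work, as an engineer would, in place of code of your own. Each camera call takes 0.05 s, during which the arm holds its last target.

### The job

Get the raking-light lamp ready to inspect the two pad clips on the rubber block: squeeze the two snap tabs of its black lens guard together, lift the guard off and lay it flat, tabs up, in the middle of the cork mat. Then swivel the lamp so that its face looks straight at the middle of the rubber block, and raise its panel until it stands upright. Leave the clips, mallet head and bushing where they are.

Things in the scene. Friction and masses are not known exactly. Their poses are not given: they have to be found in the camera images.
- lamp_swivel (a joint): Swivel of the lamp about its upright column, rad; 0 at the start, positive is anticlockwise seen from above, range -1.9 to 1.9. A stiff friction joint (about 0.25 N m): it stays where it is left.
- lamp_tilt (a joint): Tilt of the lamp panel about its level hinge, rad; 0 = lying flat, face up (the start, on a stop), 1.571 = upright, face looking level and forward; range to 2.0. A stiff friction joint (about 0.4 N m): it stays where it is left.
- lamp_axis (a point): Point on the lamp's swivel axis, 110 mm above the cabinet top (hinge height). Axes turn with the swivel: z up, x the way the lamp will face, y to the lamp's left. The lamp's foot (a 100 mm disc) is bolted down.
- lamp_hinge (a point): Middle of the tilt hinge, 50 mm ahead (+x of lamp_axis) of the swivel axis. Axes turn with the panel: y along the hinge, z out of the lit face, the panel reaching from 10 to 110 mm along -x; the panel is 100 x 120 x 18 mm (centred on the hinge height when flat).
- lamp_face (a point): Centre of the panel's white lit face (under the guard at the start), 60 mm from the hinge, 9 mm above the panel's mid plane. Its z axis points out of the face. Two steel brackets stand at the face's left and right edges, to 15.5 mm above it; keep fingertips above them.
- rod_left (a point): Point to grip the round steel grip rod (12 mm diameter, parallel to the hinge, level, free length 60 mm with a 16 mm rubber end) that sticks out of the panel's left (+y) side, 100 mm from the hinge along -x and 90 mm to the left. Axes as lamp_hinge.
- rod_right (a point): The same on the panel's right (-y) side, 90 mm to the right.
- lens_guard: Black plastic lens guard, a plate 84 x 105 x 4 mm, notched at its sides, snapped on the lamp face, about 120 g. Origin: centre of its underside; z out of its top, y along the line of its two tabs. Two grey upright tabs, 8 mm thick (y) and 24 mm wide (x), reach 45 mm above the underside; their outer faces are 58 mm apart. With both tabs squeezed inward it lifts straight off the lamp.
- tab_left (a joint): Sprung snap tab at the guard's +y side: 0 = out (latched), grows as it is pressed inward, to 0.008 m at its stop. A tongue at its foot lies 4 mm under a bracket of the lamp; 6 mm of travel is surely free. About 1.5 N starts it, 5.5 N takes it to its stop.
- tab_right (a joint): The same for the tab at the guard's -y side.
- mat_top (a point): Centre of the top of a cork mat 160 x 160 x 4 mm, fixed on the cabinet top; z up.
- block_top (a point): Centre of the top of the black rubber anvil block, 100 x 100 x 50 mm, fixed on the cabinet top; z up.
- clip_a: Steel pad clip on the rubber block, a flat C 44 x 18 x 15 mm, loose. Origin: centre of its underside. Not to be disturbed.
- clip_b: The other steel pad clip on the rubber block, the same.
- mallet_head: Copper mallet head lying on the cabinet top, 90 x 40 x 40 mm, loose, long axis x. Origin: centre of its underside. Not to be disturbed.
- nylon_bushing: White nylon bushing standing on the cabinet top, 40 mm diameter, 32 mm high, loose. Origin: centre of its underside. Not to be disturbed.
Mind the look-alikes: they are no part of the job. Leave any red look-alike of the lens_guard alone. Of the things that look like the part that bears mat_top, the smaller one is meant.

How it is judged:
On the way, in this order (a step that is already met when the one before it is completed fails the run):
1. both snap tabs of the guard are squeezed in (each more than 4 mm) while it sits on the lamp (value of joint each of tab_left, tab_right above 0.004 m and distance between lens_guard and lamp_face below 0.012 m), for 0.04 s.
2. the guard lies on the cork mat, tabs up, let go (horizontal distance between lens_guard and mat_top below 0.04 m and z of lens_guard in the frame of mat_top below 0.006 m and angle between lens_guard's own z axis and vertical below 0.1 rad and contact force between lens_guard and the fingers below 0.1 N), for 0.2 s.
At the end, for the whole second after the job is handed in: The guard lies flat on the cork mat, tabs up, its centre within 40 mm of the mat's centre; the lamp's forward direction passes within 20 mm of the middle of the rubber block (to either side), and the panel stands upright within 6 degrees, at rest (horizontal distance between lens_guard and mat_top below 0.04 m and z of lens_guard in the frame of mat_top below 0.006 m and angle between lens_guard's own z axis and vertical below 0.1 rad and y of block_top in the frame of lamp_axis between -0.02 and 0.02 m and x of block_top in the frame of lamp_axis above 0.05 m and value of joint lamp_tilt between 1.466 and 1.676 rad and velocity of joint lamp_tilt between -0.05 and 0.05 rad/s); the robot touches nothing.
It fails at once if a pad clip is moved by more than 15 mm (distance of any of clip_a, clip_b from where it was at the start of the episode above 0.015 m).
It fails at once if the mallet head or the bushing is moved by more than 15 mm (distance of any of mallet_head, nylon_bushing from where it was at the start of the episode above 0.015 m).
It also fails if it takes over 72 s, if anything falls off the work surface, if the arm or the gripper's body presses on something with over 40 N, if the wrist force passes 120 N, or if a joint passes its speed limit or range.

## Working session

There is one attempt and no reset: what is moved stays moved. The work goes in short steps, Python scripts to look and compute and a shell command to move; the robot and the scene stay as the last step left them, time stands still between calls to the robot, and variables do not carry over. Pictures are saved under pics/ and viewed, and the job is handed in when it is done.

```bash
mkdir -p pics; ls
cat > h.py <<'E'
import numpy as np, cv2, json
from bench import readout, eyes, ctrl, spotter
from scipy.spatial.transform import Rotation as R
def att(p):
    a=np.array(p["attitude"],float)
    if a.shape==(3,3): return a
    if a.size==3: return R.from_euler('xyz',a).as_matrix()
    raise Exception(a)
def save(p,n): cv2.imwrite('pics/'+n,p["frame"][:,:,::-1])
def ray(p,row,col):
    u=cv2.undistortPoints(np.array([[[col,row]]],float),np.array(p["K"]),np.array(p["dist_coeffs"]))[0,0]
    d=att(p)@np.array([u[0],-u[1],-1.]); return np.array(p["origin"]),d/np.linalg.norm(d)
def onz(p,row,col,z):
    o,d=ray(p,row,col); return o+d*(z-o[2])/d[2]
def proj(p,X):
    X=np.atleast_2d(X); c=(X-np.array(p["origin"]))@att(p); c=c*[1,-1,-1]
    return cv2.projectPoints(c,np.zeros(3),np.zeros(3),np.array(p["K"]),np.array(p["dist_coeffs"]))[0][:,0]
E
python3 - <<'E'
from h import *
for n in("top","side"):
    p=eyes.camera(n); save(p,n+'0.png'); print(n,p["K"],p["dist_coeffs"],p["origin"],p["attitude"])
    for q in("lens_guard","lamp_face","rod_left","mat_top","block_top","clip_a","mallet_head","nylon_bushing","tab_left"):
        try: print(q,[(round(m["conf"],2),np.round(m["position"]).tolist(),int(m["region"].sum())) for m in spotter.masks_of(p,q)])
        except Exception as e: print(q,e)
print(readout.get_obs())
E
```

```text
pics
top [[520.63331548   0.         321.06056789]
 [  0.         520.63331548 203.48928462]
 [  0.           0.           1.        ]] [-0.13576688  0.          0.          0.          0.        ] [0.32817739 0.14494747 1.78105726] [ 0.11462717  0.00491526 -1.56679798]
lens_guard [(0.77, [206.0, 367.0], 757), (0.67, [221.0, 288.0], 289), (0.57, [159.0, 430.0], 79), (0.56, [250.0, 337.0], 731)]
lamp_face [(0.67, [217.0, 359.0], 669), (0.47, [205.0, 353.0], 56)]
rod_left [(0.81, [221.0, 360.0], 667), (0.38, [203.0, 365.0], 734)]
mat_top [(0.94, [238.0, 203.0], 3816), (0.59, [166.0, 316.0], 2094)]
block_top []
clip_a [(0.65, [162.0, 418.0], 72)]
mallet_head [(0.53, [205.0, 375.0], 41), (0.51, [219.0, 289.0], 280)]
nylon_bushing [(0.51, [228.0, 455.0], 76)]
tab_left [(0.6, [205.0, 354.0], 53), (0.53, [252.0, 331.0], 38)]
side [[487.94254789   0.         323.41972107]
 [  0.         487.94254789 205.95067436]
 [  0.           0.           1.        ]] [-0.07826902  0.          0.          0.          0.        ] [ 0.42035458 -1.00675302  0.73107398] [ 1.06798582  0.02114335 -0.0969084 ]

[... 515 characters left out ...]
[308.0, 406.0], 1864)]
{'time': 1.0, 'joint_positions': array([ 1.21923672e+00,  1.15989720e-01,  1.44161950e+00, -2.57342536e-05,
        1.58399962e+00, -3.77840005e-02]), 'joint_velocities': array([ 0.00028896, -0.00091662,  0.00023941, -0.00026472,  0.00173599,
       -0.00094629]), 'effort': array([ 1.75877060e-03, -7.21029425e+01, -6.22747207e+01,  7.79346144e-02,
        1.84753264e-02,  3.29723935e-05]), 'position': array([0.20834438, 0.64203912, 0.24064095]), 'ee_rot': array([-1.57082143e+00,  1.71525099e-05,  1.25702038e+00]), 'wrist_force': array([-0.09205582, -0.05687913,  0.13526949]), 'wrist_torque': array([-0.0486931 , -0.0265644 ,  0.02102406]), 'opening': 0.9969030535514665}
```

View pics/top0.png

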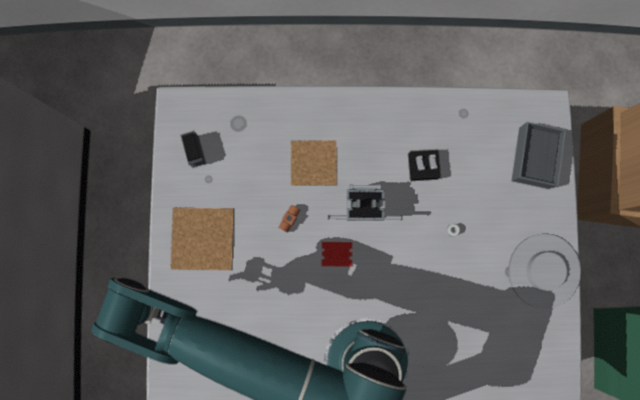

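View pics/side0.png

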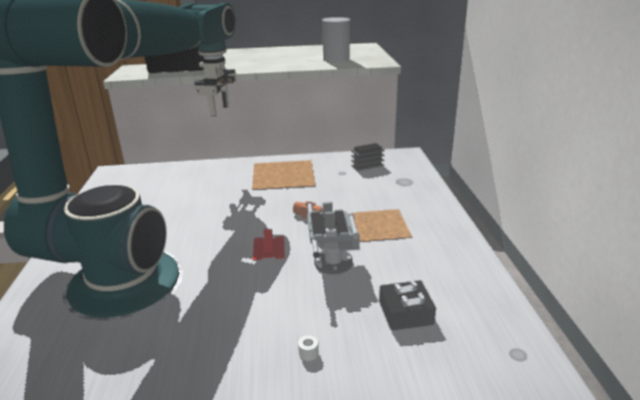

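Run:
```python
from h import *
p=eyes.camera("top")
cv2.imwrite('pics/t1.png',cv2.resize(p["frame"][130:280,270:470,::-1],None,fx=4,fy=4,interpolation=cv2.INTER_CUBIC))
s=eyes.camera("side")
cv2.imwrite('pics/s1.png',cv2.resize(s["frame"][180:340,240:440,::-1],None,fx=4,fy=3.7,interpolation=cv2.INTER_CUBIC))
# mat
def mask(p,q,near):
    ms=spotter.masks_of(p,q); m=min(ms,key=lambda m:np.hypot(*(np.array(m["position"])-near))); return m
for q,pp,near,z in(("mat_top",p,(163,314),.004),("mat_top",s,(227,380),.004),("block_top",s,(307,404),.05)):
    m=mask(pp,q,near); c=cv2.findContours(m["region"].astype(np.uint8),0,2)[0]; c=max(c,key=cv2.contourArea)
    r=cv2.minAreaRect(c); b=cv2.approxPolyDP(c,6,True)[:,0]; print(q,m["position"],r)
    print(b.tolist()); print(np.round([onz(pp,y,x,z)[:2] for x,y in b],4).tolist(), [np.round(onz(pp,*m["position"],z),4)])
```

```text
mat_top [165.2, 311.4] ((313.82550048828125, 162.1708221435547), (44.70161437988281, 45.58231735229492), 88.63607025146484)
[[292, 142], [293, 185], [337, 183], [335, 141]]
[[0.7486, 0.2569], [0.5967, 0.2516], [0.6041, 0.0998], [0.7525, 0.1067]] [array([0.6663, 0.1885, 0.004 ])]
mat_top [226.9, 380.3] ((382.686279296875, 224.2639923095703), (29.954967498779297, 56.881202697753906), 85.76361083984375)
[[412, 235], [397, 209], [354, 212], [360, 240]]
[[0.7609, 0.111], [0.7532, 0.2615], [0.6209, 0.2607], [0.6136, 0.1048]] [array([0.6822, 0.1652, 0.004 ])]
block_top [310.1, 407.7] ((407.07861328125, 304.5895690917969), (47.18244552612305, 54.9801025390625), 82.40535736083984)
[[421, 281], [402, 294], [393, 283], [380, 285], [390, 330], [434, 323]]
[[0.7103, -0.1521], [0.6571, -0.1916], [0.6461, -0.151], [0.6158, -0.1544], [0.6074, -0.2982], [0.6996, -0.2898]] [array([ 0.6565, -0.2447,  0.05  ])]
```

View pics/t1.png

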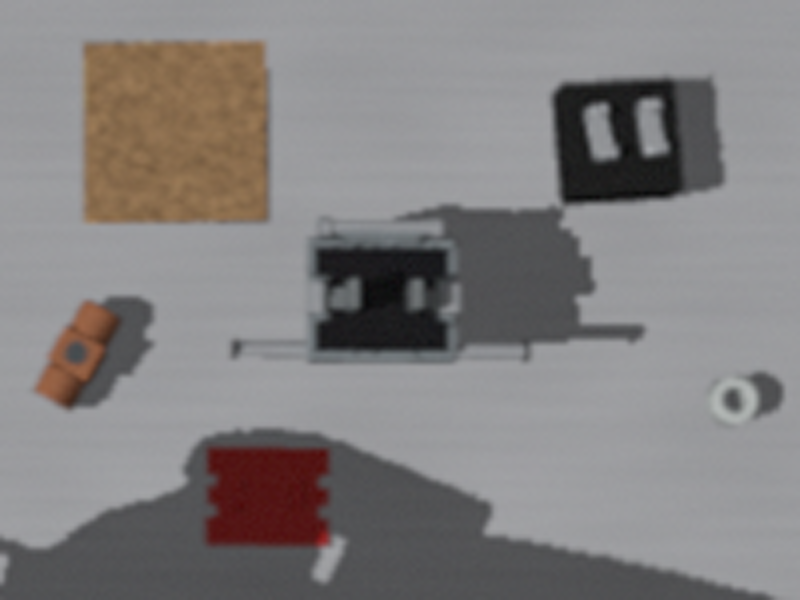

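View pics/s1.png

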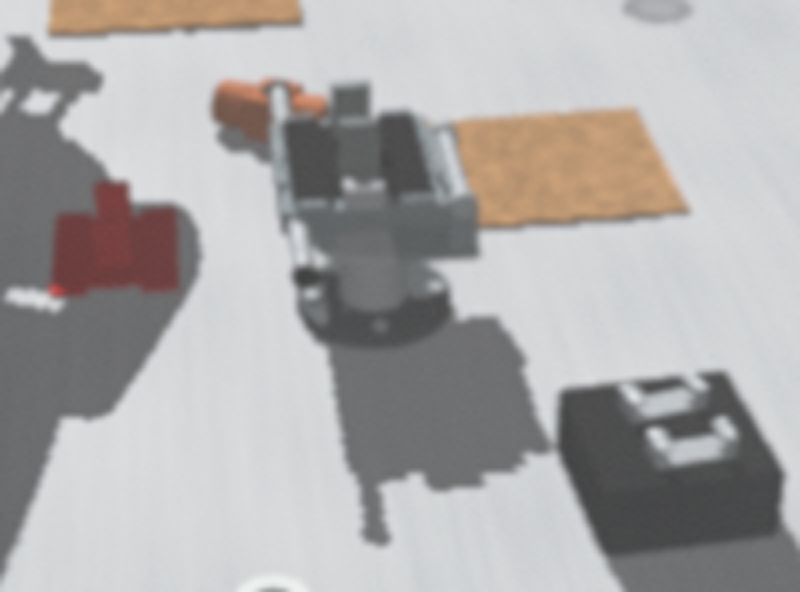

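Run:
```python
from h import *
p=eyes.camera("top"); s=eyes.camera("side")
def T(x,y,z): return np.round(onz(p,130+(y+.5)/4-.5,270+(x+.5)/4-.5,z),4)
def S(x,y,z): return np.round(onz(s,180+(y+.5)/3.7-.5,240+(x+.5)/4-.5,z),4)
def show(n,F,pts,z):
    a=np.array([F(*q,z) for q in pts]); print(n,a[:,:2].tolist(),'mean',a.mean(0))
show('mat',T,[(84,41),(265,41),(268,221),(84,221)],.004)
show('block',T,[(555,88),(672,80),(680,193),(565,202)],.05)
show('panel',T,[(309,238),(454,238),(458,361),(310,361)],.119)
show('rod',T,[(236,348),(527,352)],.11)
show('tabs',T,[(352,294),(415,293)],.164)
show('matS',S,[(640,110),(690,212)],.004)
show('blockS',S,[(560,385),(728,372),(782,475),(605,500)],.05)
show('rodS',S,[(303,275),(279,85)],.11)
show('tabS near top',S,[(345,180),(383,180)],.135)
show('tabS farR',S,[(333,85),(370,85)],.164)
show('panelS',S,[(283,228),(478,203)],.119)
```

```text
mat [[0.7562, 0.2618], [0.7565, 0.1037], [0.5976, 0.1011], [0.5971, 0.2599]] mean [0.67685  0.181625 0.004   ]
block [[0.706, -0.142], [0.7138, -0.2428], [0.6162, -0.2471], [0.6079, -0.1487]] mean [ 0.660975 -0.19515   0.05    ]
panel [[0.5664, 0.0708], [0.5669, -0.0463], [0.4673, -0.0486], [0.467, 0.0702]] mean [0.5169   0.011525 0.119   ]
rod [[0.478, 0.1294], [0.4755, -0.1056]] mean [0.47675 0.0119  0.11   ]
tabs [[0.5159, 0.0393], [0.5168, -0.0101]] mean [0.51635 0.0146  0.164  ]
matS [[0.7606, 0.2582], [0.7587, 0.1012]] mean [0.75965 0.1797  0.004  ]
blockS [[0.6159, -0.1496], [0.7125, -0.1494], [0.7151, -0.2458], [0.6187, -0.2543]] mean [ 0.66555  -0.199775  0.05    ]
rodS [[0.477, -0.1013], [0.4811, 0.1424]] mean [0.47905 0.02055 0.11   ]
tabS near top [[0.5079, -0.0353], [0.5299, -0.0382]] mean [ 0.5189  -0.03675  0.135  ]
tabS farR [[0.5085, 0.038], [0.5309, 0.0349]] mean [0.5197  0.03645 0.164  ]
panelS [[0.469, -0.0615], [0.5849, -0.0473]] mean [ 0.52695 -0.0544   0.119  ]
```

```bash
python3 -m crank '[[[0,0,0.1,100,-200,20,0],[0,0,0.2,200,-400,20,0],[0,0,0.304,310,-629,20,0],[0,0,0.304,310,-629,20,0],[0,0,0.304,310,-629,20,0],[0,0,0.304,310,-629,20,0],[0,0,0.304,310,-629,20,0],[0,0,0.304,310,-629,20,0],[0,0,0.304,310,-629,20,0],[0,0,0.304,310,-629,20,0],[0,0,0.304,310,-629,20,0],[0,0,0.304,310,-629,20,0]]]' 20
```

```text
time: 2.35
position: [0.4297, 0.1919, 0.2563]
ee_rot: [-1.572, -0.0, 1.561]
wrist_force: [0.5, 0.4, -0.1]
opening: 1.0
```

```bash
python3 -m crank '[[[0,0,0,88,-179,0,0],[0,0,0,88,-179,0,0],[0,0,0,88,-179,0,0],[0,0,0,88,-179,0,0],[0,0,0,88,-179,0,0],[0,0,0,88,-179,-40,0],[0,0,0,88,-179,-60,0],[0,0,0,88,-179,-60,0]]]' 20
python3 - <<'E'
from h import *
o=readout.get_obs(); P=np.array(o["position"]); print(P,o["ee_rot"])
for n in("top","side"):
    p=eyes.camera(n)
    x0,y0=(270,130) if n=="top" else (240,120)
    f=p["frame"].copy()
    for X in([.518,.013,.164],):
        u=proj(p,X)[0]; print(n,u)
    cv2.imwrite(f'pics/{n}2.png',cv2.resize(f[y0:y0+150,x0:x0+200,::-1],None,fx=4,fy=4,interpolation=cv2.INTER_CUBIC))
E
```

```text
time: 3.02
position: [0.5163, 0.0123, 0.1918]
ee_rot: [-1.566, -0.0, 1.56]
wrist_force: [0.4, 0.2, -0.9]
opening: 1.001
[0.5163076  0.01229484 0.19179302] [-1.56568557e+00 -4.74058474e-04  1.55987588e+00]
top [366.01112682 202.47457157]
side [327.79904602 207.26278128]
```

View pics/side2.png

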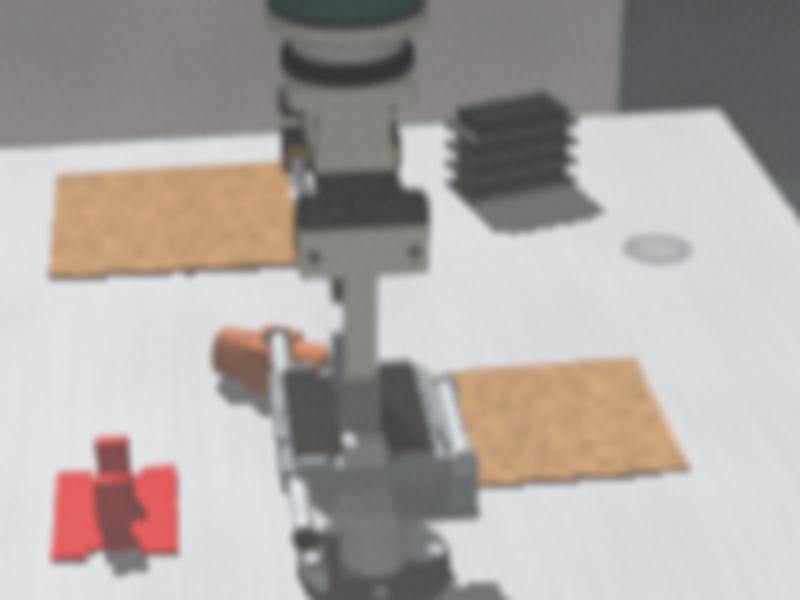

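View pics/top2.png

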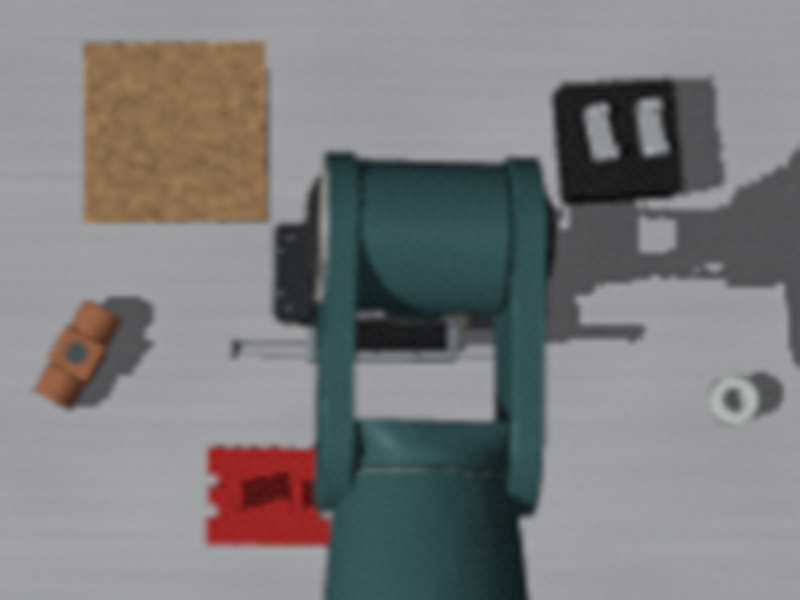

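The side view shows the near finger (column ~360) right over the near tab. The guard and lamp are undisturbed. Now lower and squeeze.

```bash
python3 -m crank '[[[-0.005,0,0,2,1,-15,0],[-0.005,0,0,2,1,-28,0],[-0.005,0,0,2,1,-29,0],[-0.005,0,0,2,1,-29,0],[-0.005,0,0,2,1,-29,255],[-0.005,0,0,2,1,-29,255],[-0.005,0,0,2,1,-29,255],[-0.005,0,0,2,1,-29,255],[-0.005,0,0,2,1,-29,255],[-0.005,0,0,2,1,-29,255],[-0.005,0,0,2,1,-29,255],[-0.005,0,0,2,1,-29,255]]]' 20
```

```text
time: 4.12
position: [0.5197, 0.014, 0.168]
ee_rot: [-1.571, 0.005, 1.561]
wrist_force: [-1.0, 0.7, 3.3]
opening: 0.479
```

```bash
python3 -m crank '[[[0,0,0,0,0,0,255],[0,0,0,0,0,0,255],[0,0,0,0,0,0,255],[0,0,0,0,0,0,255]]]' 20
python3 - <<'E'
from h import *
p=eyes.camera("side")
cv2.imwrite('pics/s3.png',cv2.resize(p["frame"][120:270,240:440,::-1],None,fx=4,fy=4,interpolation=cv2.INTER_CUBIC))
E
```

```text
time: 4.45
position: [0.5198, 0.014, 0.1683]
ee_rot: [-1.572, 0.005, 1.561]
wrist_force: [-0.2, 0.5, 3.4]
opening: 0.438
```

View pics/s3.png

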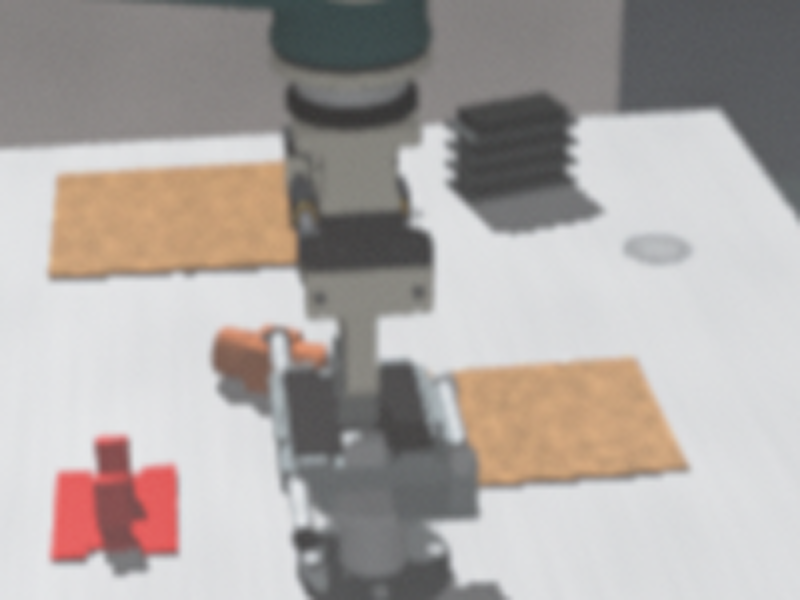

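```bash
python3 -m crank '[[[0,0,0,0,0,2,255],[0,0,0,0,0,6,255],[0,0,0,0,0,12,255],[0,0,0,0,0,20,255],[0,0,0,0,0,32,255],[0,0,0,0,0,45,255],[0,0,0,0,0,60,255],[0,0,0,0,0,75,255],[0,0,0,0,0,75,255]]]' 20
python3 - <<'E'
from h import *
p=eyes.camera("side")
cv2.imwrite('pics/s4.png',cv2.resize(p["frame"][120:270,240:440,::-1],None,fx=4,fy=4,interpolation=cv2.INTER_CUBIC))
E
```

```text
time: 5.25
position: [0.5207, 0.014, 0.2476]
ee_rot: [-1.577, 0.005, 1.561]
wrist_force: [0.5, -1.0, -1.7]
opening: 0.436
```

View pics/s4.png

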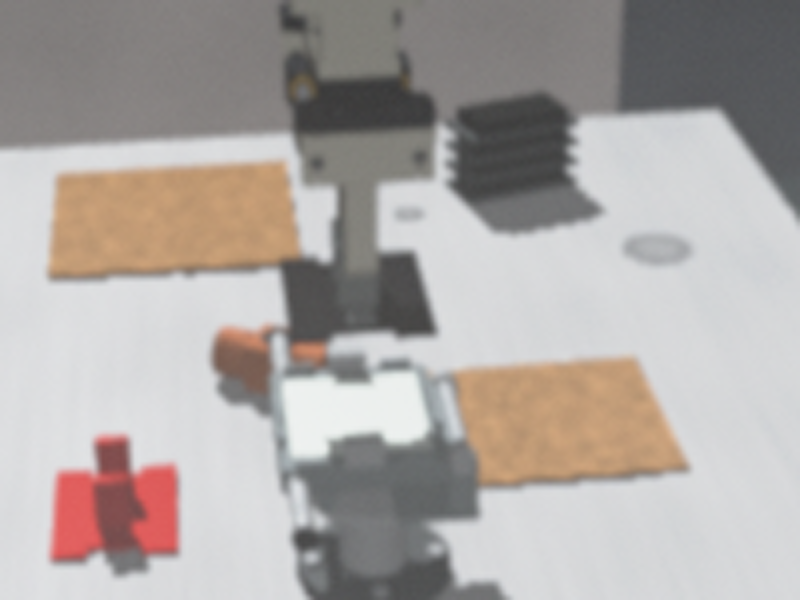

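The side view shows the guard held level above the now exposed white face. Carry it to the mat.

```bash
python3 -m crank '[[[0.006,0,0,35,37,5,255],[0.006,0,0,60,65,5,255],[0.006,0,0,85,90,5,255],[0.006,0,0,110,118,5,255],[0.006,0,0,135,143,0,255],[0.006,0,0,157,167,0,255],[0.006,0,0,157,167,0,255],[0.006,0,0,157,167,-40,255],[0.006,0,0,157,167,-80,255],[0.006,0,0,157,167,-120,255],[0.006,0,0,157,167,-150,255],[0.006,0,0,157,167,-150,255]]]' 20
python3 - <<'E'
from h import *
p=eyes.camera("side")
cv2.imwrite('pics/s5.png',cv2.resize(p["frame"][120:270,260:460,::-1],None,fx=4,fy=4,interpolation=cv2.INTER_CUBIC))
E
```

```text
time: 6.3
position: [0.6742, 0.1801, 0.0873]
ee_rot: [-1.565, 0.001, 1.561]
wrist_force: [-1.3, -1.1, -2.8]
opening: 0.44
```

View pics/s5.png

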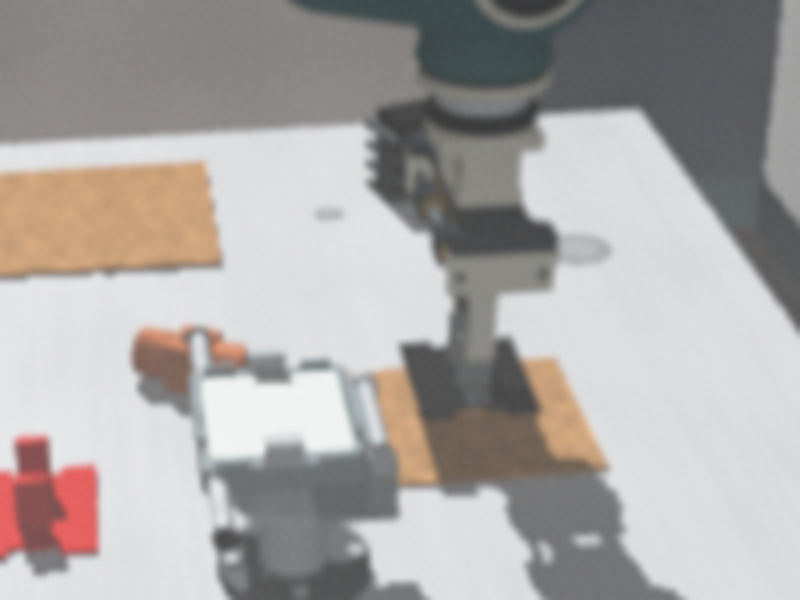

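The guard is level over the middle of the mat; lowering.

```bash
python3 -m crank '[[[0,0,0,3,1,-12,255],[0,0,0,3,1,-22,255],[0,0,0,3,1,-28,255],[0,0,0,3,1,-31,255],[0,0,0,3,1,-33,255],[0,0,0,3,1,-34,255],[0,0,0,3,1,-34,255],[0,0,0,3,1,-34,255],[0,0,0,3,1,-34,255]]]' 20
python3 - <<'E'
from h import *
p=eyes.camera("side")
cv2.imwrite('pics/s6.png',cv2.resize(p["frame"][120:270,260:460,::-1],None,fx=4,fy=4,interpolation=cv2.INTER_CUBIC))
E
```

```text
time: 7.1
position: [0.6787, 0.1815, 0.0583]
ee_rot: [-1.569, -0.0, 1.561]
wrist_force: [0.2, 0.4, -1.4]
opening: 0.434
```

View pics/s6.png

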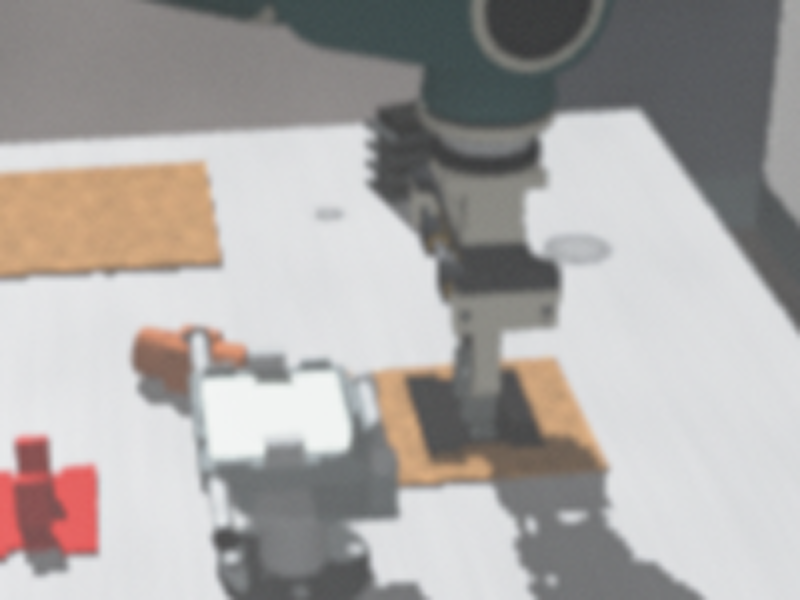

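```bash
python3 -m crank '[[[0,0,0,0,0,-3,255],[0,0,0,0,0,-5,255],[0,0,0,0,0,-6,255],[0,0,0,0,0,-7,255],[0,0,0,0,0,-7,255]]]' 20; sleep 0;python3 -m crank '[[[0,0,0,0,0,0,255]]]' 20
```

```text
time: 7.57
position: [0.679, 0.1817, 0.0531]
ee_rot: [-1.57, -0.0, 1.561]
wrist_force: [-6.6, -1.7, 15.6]
opening: 0.438
time: 7.65
position: [0.6792, 0.1817, 0.0538]
ee_rot: [-1.571, -0.001, 1.561]
wrist_force: [-0.4, 0.7, -0.9]
opening: 0.437
```

Contact felt (15 N at z = 0.053). Release and lift off.

```bash
python3 -m crank '[[[0,0,0,0,0,0,120],[0,0,0,0,0,0,90],[0,0,0,0,0,0,60],[0,0,0,0,0,0,30],[0,0,0,0,0,0,0],[0,0,0,0,0,0,0],[0,0,0,0,0,0,0],[0,0,0,0,0,20,0],[0,0,0,0,0,50,0],[0,0,0,0,0,90,0],[0,0,0,0,0,130,0],[0,0,0,0,0,150,0]]]' 20
python3 - <<'E'
from h import *
p=eyes.camera("side")
cv2.imwrite('pics/s7.png',cv2.resize(p["frame"][120:270,260:460,::-1],None,fx=4,fy=4,interpolation=cv2.INTER_CUBIC))
E
```

```text
time: 8.65
position: [0.68, 0.1819, 0.2095]
ee_rot: [-1.576, -0.002, 1.561]
wrist_force: [0.9, -0.1, 1.0]
opening: 0.997
```

View pics/s7.png

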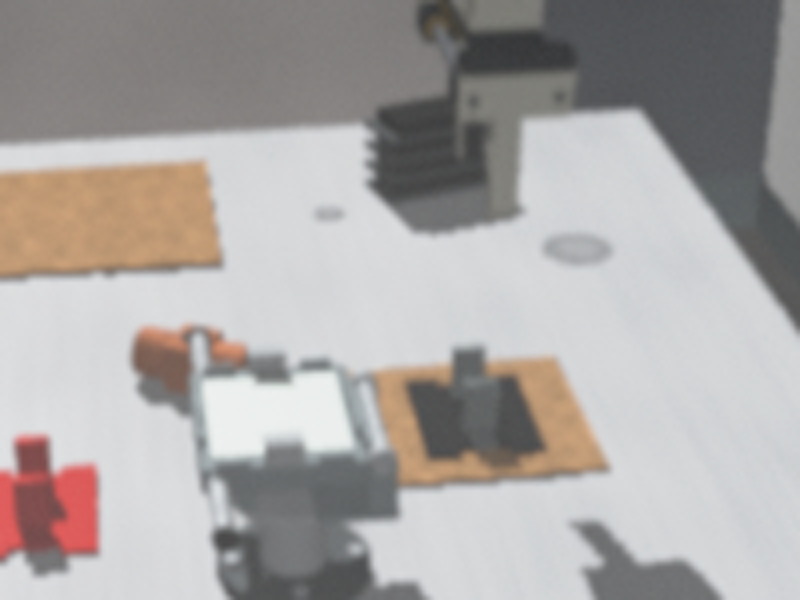

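The guard lies flat, tabs up, centred on the mat (s7 crop ~(475,415)). Next is the left rod.

```bash
python3 -m crank '[[[0,0,-0.12,-20,-8,10,0],[0,0,-0.24,-40,-16,10,0],[0,0,-0.36,-60,-24,10,0],[0,0,-0.48,-80,-32,10,0],[0,0,-0.6,-100,-40,10,0],[0,0,-0.72,-120,-48,10,0],[0,0,-0.84,-140,-56,10,0],[0,0,-0.96,-160,-64,10,0],[0,0,-1.08,-180,-70,10,0],[0,0,-1.2,-202,-78,10,0],[0,0,-1.32,-202,-78,10,0],[0,0,-1.44,-202,-78,10,0]]]' 20
python3 -m crank '[[[0,0,-0.12,0,0,0,0],[0,0,-0.15,0,0,0,0],[0,0,-0.15,0,0,0,0],[0,0,-0.15,0,0,0,0]]]'
python3 - <<'E'
from h import *
p=eyes.camera("side")
cv2.imwrite('pics/s8.png',cv2.resize(p["frame"][100:250,240:440,::-1],None,fx=4,fy=4,interpolation=cv2.INTER_CUBIC))
E
```

```text
time: 9.7
position: [0.4779, 0.1038, 0.2226]
ee_rot: [-1.579, -0.004, 0.115]
wrist_force: [-0.0, -0.6, 0.1]
opening: 1.001
time: 10.03
position: [0.4778, 0.1038, 0.2225]
ee_rot: [-1.579, -0.004, -0.033]
wrist_force: [-0.9, -0.5, 0.7]
opening: 0.999
```

View pics/s8.png

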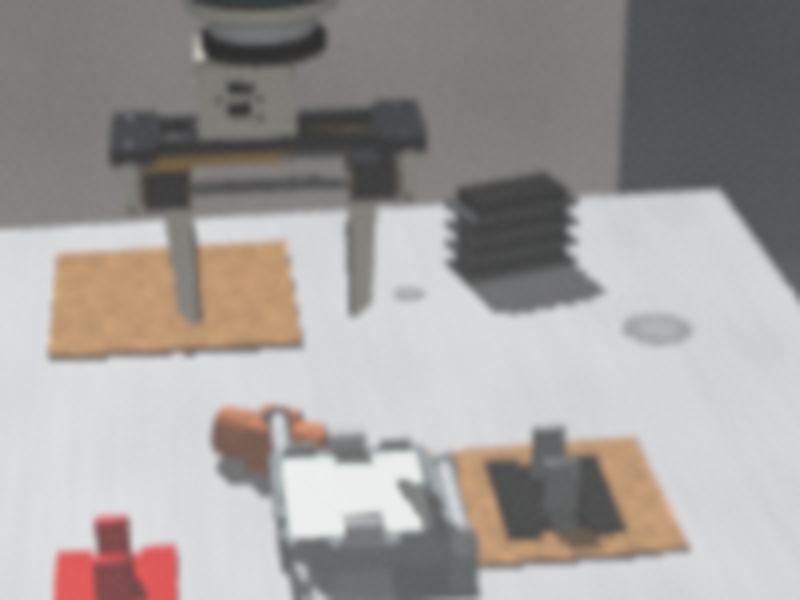

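```bash
python3 -m crank '[[[0.008,0.004,0.02,0,0,-35,0],[0.008,0.004,0.02,0,0,-70,0],[0.008,0.004,0.02,0,0,-100,0],[0.008,0.004,0.02,0,0,-112,0],[0.008,0.004,0.02,0,0,-112,0],[0.008,0.004,0.02,0,0,-112,100],[0.008,0.004,0.02,0,0,-112,180],[0.008,0.004,0.02,0,0,-112,255],[0.008,0.004,0.02,0,0,-112,255],[0.008,0.004,0.02,0,0,-112,255],[0.008,0.004,0.02,0,0,-112,255],[0.008,0.004,0.02,0,0,-112,255]]]' 25
python3 -m crank '[[[0,0,0,0,0,0,255],[0,0,0,0,0,0,255]]]'
python3 - <<'E'
from h import *
p=eyes.camera("side")
cv2.imwrite('pics/s9.png',cv2.resize(p["frame"][130:280,240:440,::-1],None,fx=4,fy=4,interpolation=cv2.INTER_CUBIC))
E
```

```text
time: 11.08
position: [0.478, 0.1038, 0.1108]
ee_rot: [-1.571, 0.0, -0.013]
wrist_force: [0.5, -0.3, 0.1]
opening: 0.549
time: 11.25
position: [0.478, 0.1038, 0.1109]
ee_rot: [-1.571, 0.0, -0.013]
wrist_force: [0.2, -0.6, 0.0]
opening: 0.406
```

View pics/s9.png

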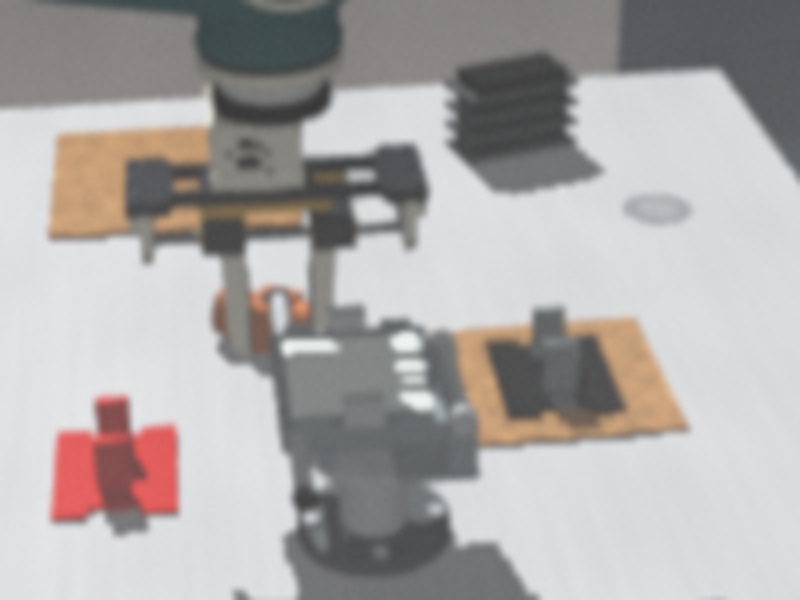

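The fingers straddle the rod (crop ~(278,310)) and are still closing, so wait.

```bash
python3 -m crank '[[[0,0,0,0,0,0,255],[0,0,0,0,0,0,255],[0,0,0,0,0,0,255],[0,0,0,0,0,0,255],[0,0,0,0,0,0,255],[0,0,0,0,0,0,255]]]' 30
python3 - <<'E'
from h import *
a=np.array([.528,.013]); P=readout.get_obs()["position"][:2]
b=np.array([.663,-.197]); d=b-a; th=np.arctan2(d[1],d[0]); print('target yaw',th)
v=P-a
for k in range(1,13):
    t=(th+.011)*k/12; c,s=np.cos(t),np.sin(t); w=np.array([[c,-s],[s,c]])@v
    print(k,round(t,3),np.round((w-v)*1000,1))
E
```

```text
time: 11.8
position: [0.4781, 0.1037, 0.1108]
ee_rot: [-1.572, -0.0, -0.013]
wrist_force: [2.9, -0.2, -1.3]
opening: 0.12
target yaw -0.9994588469612699
1 -0.082 [7.6 3.8]
2 -0.165 [15.6  7. ]
3 -0.247 [23.7  9.5]
4 -0.329 [32.  11.3]
5 -0.412 [40.5 12.4]
6 -0.494 [49.  12.8]
7 -0.577 [57.5 12.6]
8 -0.659 [66.  11.6]
9 -0.741 [74.4  9.9]
10 -0.824 [82.6  7.6]
11 -0.906 [90.5  4.5]
12 -0.988 [98.2  0.9]
```

```bash
python3 -m crank '[[[0,0,-0.041,3.7,2,0,255],[0,0,-0.082,7.6,3.8,0,255],[0,0,-0.124,11.6,5.5,0,255],[0,0,-0.165,15.6,7,0,255],[0,0,-0.206,19.6,8.3,0,255],[0,0,-0.247,23.7,9.5,0,255],[0,0,-0.288,27.9,10.5,0,255],[0,0,-0.329,32,11.3,0,255],[0,0,-0.37,36.2,11.9,0,255],[0,0,-0.412,40.5,12.4,0,255],[0,0,-0.453,44.7,12.7,0,255],[0,0,-0.494,49,12.8,0,255]]]' 30
python3 - <<'E'
from h import *
o=readout.get_obs(); P=o["position"][:2]; y0=o["ee_rot"][2]
a=np.array([.528,.013]); th=-1.0
v=P-a; print(np.hypot(*v))
for k in range(1,13):
    t=(th-y0)*k/12; c,s=np.cos(t),np.sin(t); w=np.array([[c,-s],[s,c]])@v
    print(k,round(t,3),np.round((w-v)*1000,1))
E
```

```text
time: 12.8
position: [0.527, 0.1167, 0.1108]
ee_rot: [-1.572, 0.001, -0.509]
wrist_force: [-3.3, -0.2, 1.8]
opening: 0.115
0.1036938235289671
1 -0.041 [ 4.2 -0. ]
2 -0.082 [ 8.5 -0.3]
3 -0.123 [12.7 -0.7]
4 -0.164 [16.9 -1.2]
5 -0.205 [21.1 -2. ]
6 -0.246 [25.2 -2.9]
7 -0.286 [29.3 -3.9]
8 -0.327 [33.4 -5.2]
9 -0.368 [37.4 -6.6]
10 -0.409 [41.3 -8.1]
11 -0.45 [45.2 -9.9]
12 -0.491 [ 49.  -11.8]
```

```bash
python3 -m crank '[[[0,0,-0.041,4.2,0,0,255],[0,0,-0.082,8.5,-0.3,0,255],[0,0,-0.123,12.7,-0.7,0,255],[0,0,-0.164,16.9,-1.2,0,255],[0,0,-0.205,21.1,-2,0,255],[0,0,-0.246,25.2,-2.9,0,255],[0,0,-0.286,29.3,-3.9,0,255],[0,0,-0.327,33.4,-5.2,0,255],[0,0,-0.368,37.4,-6.6,0,255],[0,0,-0.409,41.3,-8.1,0,255],[0,0,-0.45,45.2,-9.9,0,255],[0,0,-0.491,49,-11.8,0,255]]]' 30
python3 -m crank '[[[0,0,0,0,0,0,255],[0,0,0,0,0,0,255]]]'
python3 - <<'E'
from h import *
for n,(x0,y0) in dict(top=(270,130),side=(240,150)).items():
    p=eyes.camera(n)
    cv2.imwrite(f'pics/{n}10.png',cv2.resize(p["frame"][y0:y0+150,x0:x0+200,::-1],None,fx=4,fy=4,interpolation=cv2.INTER_CUBIC))
E
```

```text
time: 13.8
position: [0.5758, 0.1049, 0.1108]
ee_rot: [-1.573, 0.002, -1.002]
wrist_force: [-3.7, 0.1, 2.7]
opening: 0.12
time: 13.97
position: [0.576, 0.1048, 0.1108]
ee_rot: [-1.573, 0.001, -1.001]
wrist_force: [1.1, -2.3, 1.3]
opening: 0.119
```

View pics/side10.png

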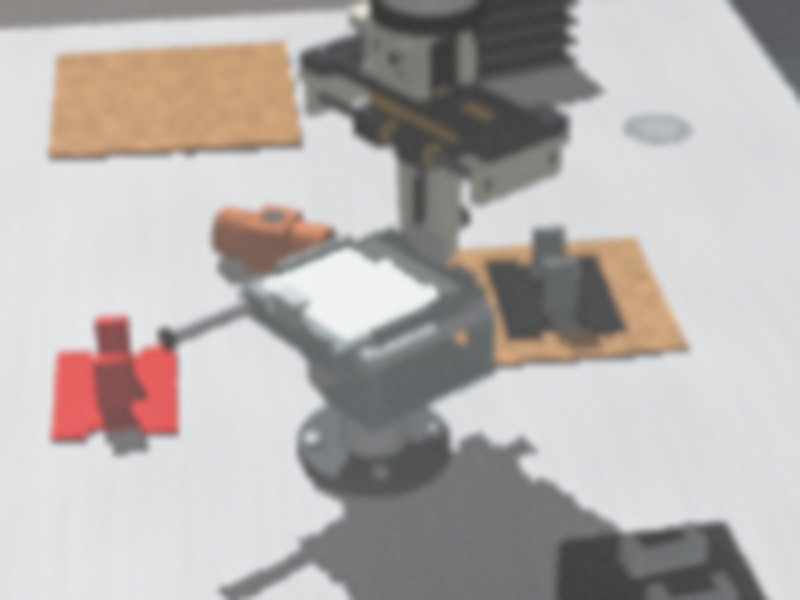

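View pics/top10.png

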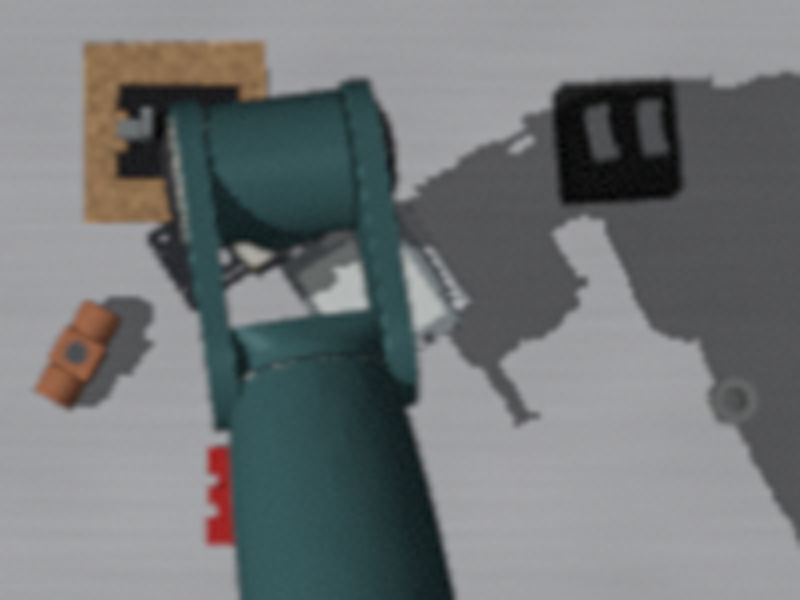

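The lamp face has turned toward the block and the rod is still gripped. Now tilt along the hinge arc (forward direction (0.54, -0.84), radius 100 mm).

```bash
python3 -m crank '[[[0,0,0,0.1,-0.2,6.5,255],[0,0,0,0.5,-0.7,13,255],[0,0,0,1,-1.6,19.5,255],[0,0,0,1.8,-2.9,25.9,255],[0,0,0,2.9,-4.5,32.1,255],[0,0,0,4.1,-6.4,38.3,255],[0,0,0,5.6,-8.7,44.2,255],[0,0,0,7.2,-11.3,50,255],[0,0,0,9.1,-14.2,55.6,255],[0,0,0,11.2,-17.4,60.9,255],[0,0,0,13.4,-20.9,65.9,255],[0,0,0,15.8,-24.6,70.7,255]]]' 20
python3 - <<'E'
from h import *
p=eyes.camera("side");x0,y0=240,120
cv2.imwrite(f'pics/s11.png',cv2.resize(p["frame"][y0:y0+150,x0:x0+200,::-1],None,fx=4,fy=4,interpolation=cv2.INTER_CUBIC))
o=readout.get_obs();P=o["position"]
S=np.array([.576,.1048,.1108]);f=np.array([np.cos(1.),-np.sin(1.),0])
for t in np.linspace(.785,1.571,13): print(np.round(t,3),np.round((S+.1*((1-np.cos(t))*f+np.array([0,0,np.sin(t)]))-P)*1000,1))
E
```

```text
time: 15.07
position: [0.5922, 0.0808, 0.1828]
ee_rot: [-1.57, 0.002, -1.0]
wrist_force: [2.6, 9.0, -4.7]
opening: 0.124
0.785 [-0.9  0.1 -2.3]
0.85 [ 1.7 -3.9  2.2]
0.916 [ 4.4 -8.2  6.4]
0.982 [  7.3 -12.6  10.2]
1.047 [ 10.3 -17.3  13.6]
1.112 [ 13.4 -22.2  16.7]
1.178 [ 16.7 -27.2  19.4]
1.244 [ 20.  -32.3  21.7]
1.309 [ 23.4 -37.6  23.6]
1.374 [ 26.8 -43.   25.1]
1.44 [ 30.3 -48.4  26.2]
1.506 [ 33.8 -53.9  26.8]
1.571 [ 37.3 -59.4  27. ]
```

View pics/s11.png

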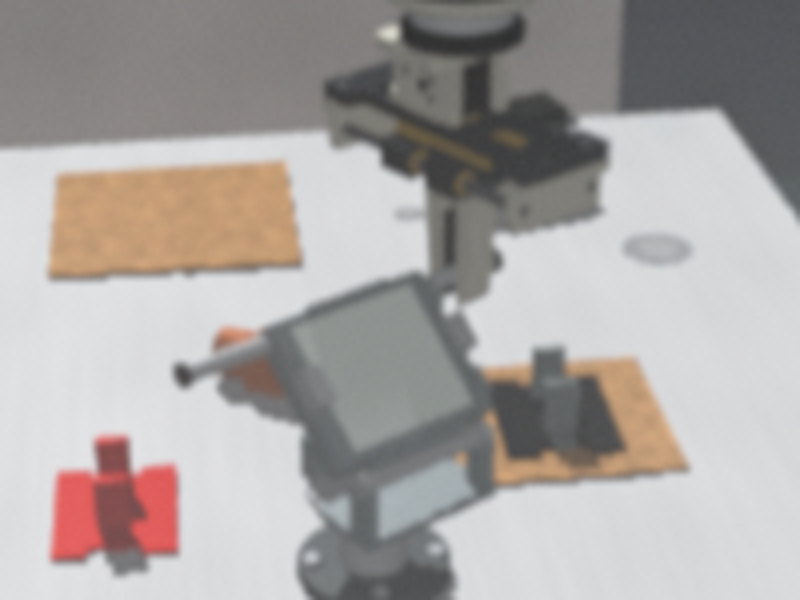

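```bash
python3 -m crank '[[[0,0,0,1.7,-3.9,2.2,255],[0,0,0,4.4,-8.2,6.4,255],[0,0,0,7.3,-12.6,10.2,255],[0,0,0,10.3,-17.3,13.6,255],[0,0,0,13.4,-22.2,16.7,255],[0,0,0,16.7,-27.2,19.4,255],[0,0,0,20,-32.3,21.7,255],[0,0,0,23.4,-37.6,23.6,255],[0,0,0,26.8,-43,25.1,255],[0,0,0,30.3,-48.4,26.2,255],[0,0,0,33.8,-53.9,26.8,255],[0,0,0,37.3,-59.4,27,255]]]' 20
python3 -m crank '[[[0,0,0,0,0,0,255],[0,0,0,0,0,0,255],[0,0,0,0,0,0,255]]]'
python3 - <<'E'
from h import *
for n,(x0,y0) in dict(top=(270,130),side=(240,120)).items():
    p=eyes.camera(n)
    cv2.imwrite(f'pics/{n}12.png',cv2.resize(p["frame"][y0:y0+150,x0:x0+200,::-1],None,fx=4,fy=4,interpolation=cv2.INTER_CUBIC))
E
```

```text
time: 16.12
position: [0.629, 0.0203, 0.2133]
ee_rot: [-1.571, 0.002, -1.001]
wrist_force: [-20.2, 4.2, 17.3]
opening: 0.142
time: 16.37
position: [0.6291, 0.0199, 0.2141]
ee_rot: [-1.571, 0.001, -1.001]
wrist_force: [-2.3, 0.2, 0.2]
opening: 0.14
```

View pics/side12.png

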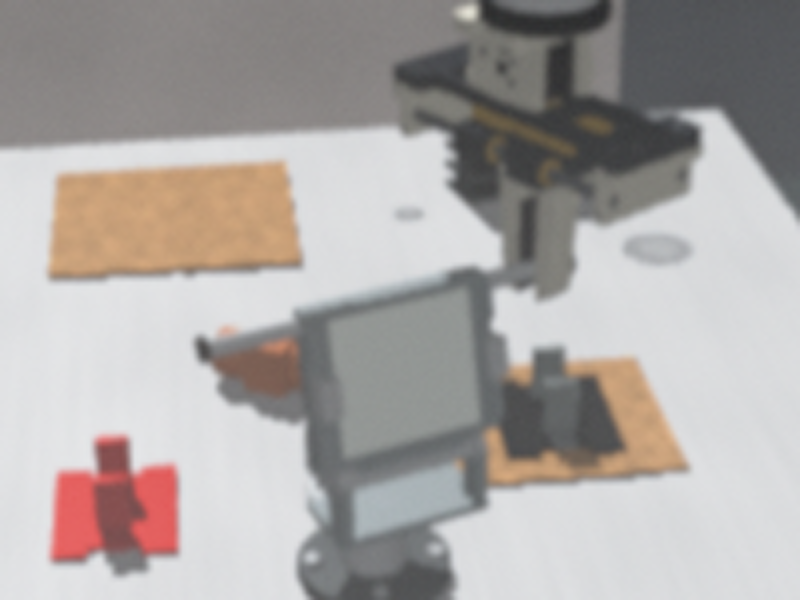

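```bash
python3 -m crank '[[[0,0,0,0,0,0,225],[0,0,0,0,0,0,200],[0,0,0,0,0,0,170],[0,0,0,0,0,0,140],[0,0,0,0,0,0,140],[0,0,0,0,0,20,140],[0,0,0,0,0,50,140],[0,0,0,0,0,90,140],[0,0,0,-10,20,120,140],[0,0,0,-30,50,120,140],[0,0,0,-60,90,120,140],[0,0,0,-90,130,120,140]]]' 20
python3 -m crank '[[[0,0,0,-40,40,0,140],[0,0,0,-80,80,0,140],[0,0,0,-120,120,0,140],[0,0,0,-160,160,0,140],[0,0,0,-180,190,0,140],[0,0,0,-200,230,0,140],[0,0,0,-200,270,0,140],[0,0,0,-200,270,0,140],[0,0,0,-200,270,0,140],[0,0,0,-200,270,0,140]]]'
python3 - <<'E'
from h import *
for n,(x0,y0) in dict(top=(270,130),side=(240,170)).items():
    p=eyes.camera(n); np.save(n+'.npy',p["frame"])
    cv2.imwrite(f'pics/{n}13.png',cv2.resize(p["frame"][y0:y0+150,x0:x0+200,::-1],None,fx=4,fy=4,interpolation=cv2.INTER_CUBIC))
E
```

```text
time: 17.47
position: [0.5483, 0.1377, 0.3344]
ee_rot: [-1.57, 0.001, -1.002]
wrist_force: [0.4, 0.5, 0.2]
opening: 0.45
time: 18.3
position: [0.3471, 0.4097, 0.334]
ee_rot: [-1.571, 0.001, -0.998]
wrist_force: [-0.2, -1.1, 0.4]
opening: 0.453
```

View pics/side13.png

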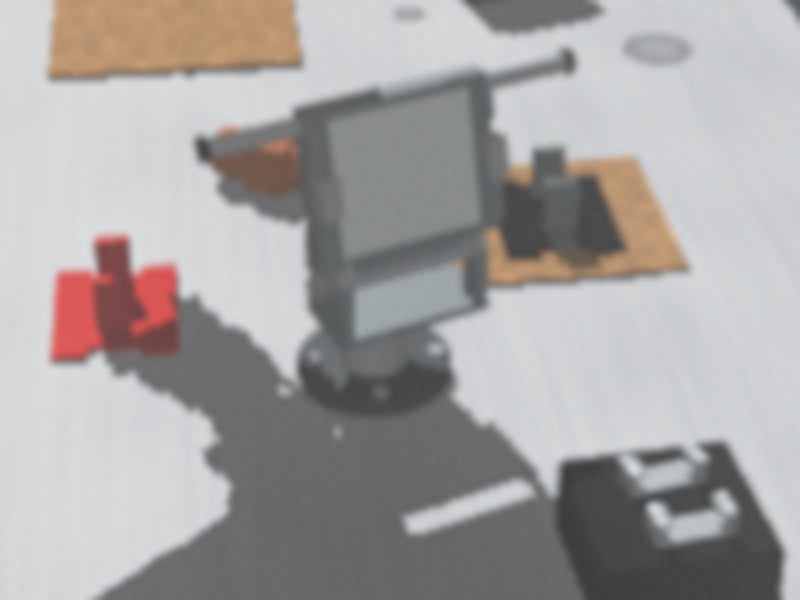

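View pics/top13.png

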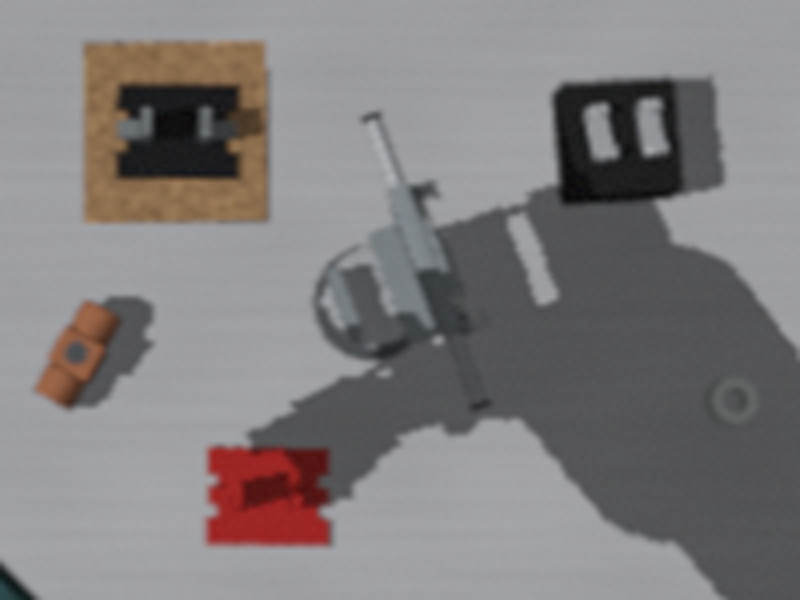

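```bash
cat > m.py <<'E'
from h import *
p=eyes.camera("top"); s=eyes.camera("side")
from scipy.optimize import least_squares
def tri(t,ss):
    tu=np.array([270+(t[0]+.5)/4-.5,130+(t[1]+.5)/4-.5]); su=np.array([240+(ss[0]+.5)/4-.5,SY+(ss[1]+.5)/4-.5])
    r=least_squares(lambda X:np.r_[proj(p,X)[0]-tu,proj(s,X)[0]-su],[.5,0,.2]); return r.x,r.fun
E
python3 - <<'E'
import m; m.SY=170
from m import *
L,e1=tri((372,117),(568,62)); Rr,e2=tri((481,405),(203,149))
print(L,Rr,e1.round(1),e2.round(1)); v=L-Rr; print(np.linalg.norm(v),'yaw',np.arctan2(-v[0],v[1]),'mid',(L+Rr)/2)
M=(L+Rr)/2; a=np.array([.528,.013]); b=np.array([.663,-.197]); print('need',np.arctan2(*(b-a)[::-1]))
y=np.arctan2(-v[0],v[1]); f=np.array([np.cos(y),np.sin(y)]); print('fwd of axis',(M[:2]-a)@f)
E
```

```text
[0.64931666 0.02589782 0.20773311] [ 0.42746978 -0.0552452   0.20911447] [ 0.1 -0.5 -0.3  0.1] [-0.  -0.4 -0.3  0. ]
0.2362247567591947 yaw -1.2201497935939059 mid [ 0.53839322 -0.01467369  0.20842379]
need -0.9994588469612699
fwd of axis 0.02955989251059111
```

Findings: the triangulated rod ends put the swivel at about -1.22 rad (needed -1.00) and the tilt at about 1.37. The lamp yawed in the grip during tilting. The fix is to grip the panel's top edge at its centre, turn it back and push it upright.

```bash
python3 -m crank '[[[0,0,-0.02,10,-40,0,100],[0,0,-0.04,30,-75,0,100],[0,0,-0.06,50,-110,0,100],[0,0,-0.08,70,-145,0,100],[0,0,-0.1,85,-180,0,100],[0,0,-0.12,100,-215,0,100],[0,0,-0.14,115,-250,0,100],[0,0,-0.16,130,-285,0,100],[0,0,-0.18,145,-320,0,100],[0,0,-0.2,160,-355,0,100],[0,0,-0.222,175,-390,0,100],[0,0,-0.222,191,-423,0,100]]]' 20
python3 -m crank '[[[0,0,0,0,0,0,100]]]' 20
python3 - <<'E'
from h import *
o=readout.get_obs(); print(o["position"],o["ee_rot"])
p=eyes.camera("side")
cv2.imwrite(f'pics/s14.png',cv2.resize(p["frame"][110:260,240:440,::-1],None,fx=4,fy=4,interpolation=cv2.INTER_CUBIC))
E
```

```text
time: 19.5
position: [0.5397, -0.02, 0.3352]
ee_rot: [-1.568, -0.0, -1.229]
wrist_force: [0.7, 0.3, 0.3]
opening: 0.61
time: 19.58
position: [0.5407, -0.0258, 0.3345]
ee_rot: [-1.569, -0.001, -1.235]
wrist_force: [-0.7, 0.4, -0.6]
opening: 0.613
[ 0.54069728 -0.02583625  0.33454237] [-1.56946758e+00 -8.90241433e-04 -1.23467442e+00]
```

View pics/s14.png

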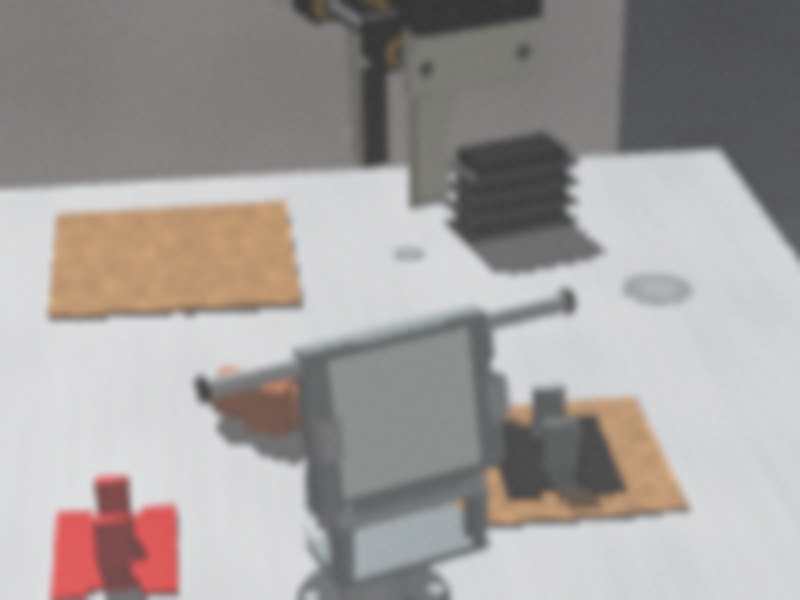

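```bash
python3 -m crank '[[[0,0,0.013,-3,12,-10,100],[0,0,0.013,-3,12,-30,100],[0,0,0.013,-3,12,-60,100],[0,0,0.013,-3,12,-75,100],[0,0,0.013,-3,12,-75,100]]]' 20
python3 - <<'E'
from h import *
o=readout.get_obs(); print(o["position"],o["ee_rot"],o["wrist_force"])
p=eyes.camera("side")
cv2.imwrite(f'pics/s15.png',cv2.resize(p["frame"][110:260,240:440,::-1],None,fx=4,fy=4,interpolation=cv2.INTER_CUBIC))
E
```

```text
time: 20.05
position: [0.5353, -0.0111, 0.2562]
ee_rot: [-1.573, 0.002, -1.221]
wrist_force: [-0.2, -0.3, -0.7]
opening: 0.605
[ 0.5352795  -0.01107349  0.25618489] [-1.57342136  0.00168107 -1.22063585] [-0.21401111 -0.29905827 -0.65747684]
```

View pics/s15.png

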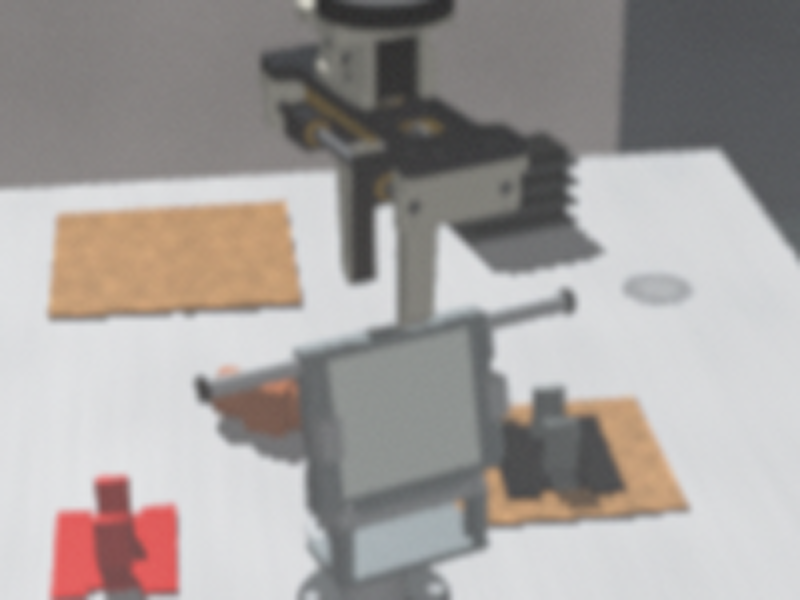

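```bash
python3 -m crank '[[[0,0,0,2,-2,-15,100],[0,0,0,2,-2,-27,100],[0,0,0,2,-2,-29,100],[0,0,0,2,-2,-29,140],[0,0,0,2,-2,-29,200],[0,0,0,2,-2,-29,255],[0,0,0,2,-2,-29,255],[0,0,0,2,-2,-29,255],[0,0,0,2,-2,-29,255],[0,0,0,2,-2,-29,255],[0,0,0,2,-2,-29,255]]]' 15
python3 -m crank '[[[0,0,0,0,0,0,255],[0,0,0,0,0,0,255],[0,0,0,0,0,0,255],[0,0,0,0,0,0,255]]]' 15
python3 - <<'E'
from h import *
o=readout.get_obs(); print(o["position"],o["ee_rot"],o["wrist_force"])
p=eyes.camera("side")
cv2.imwrite(f'pics/s16.png',cv2.resize(p["frame"][110:260,240:440,::-1],None,fx=4,fy=4,interpolation=cv2.INTER_CUBIC))
E
```

```text
time: 21.02
position: [0.5381, -0.0134, 0.23]
ee_rot: [-1.571, 0.0, -1.221]
wrist_force: [0.8, -1.3, 2.4]
opening: 0.239
time: 21.35
position: [0.5381, -0.0134, 0.2301]
ee_rot: [-1.571, 0.0, -1.221]
wrist_force: [0.4, -0.6, 1.8]
opening: 0.238
[ 0.53808318 -0.01340592  0.23010077] [-1.57066971e+00  2.41986889e-04 -1.22097321e+00] [ 0.42042141 -0.55407284  1.84513554]
```

View pics/s16.png

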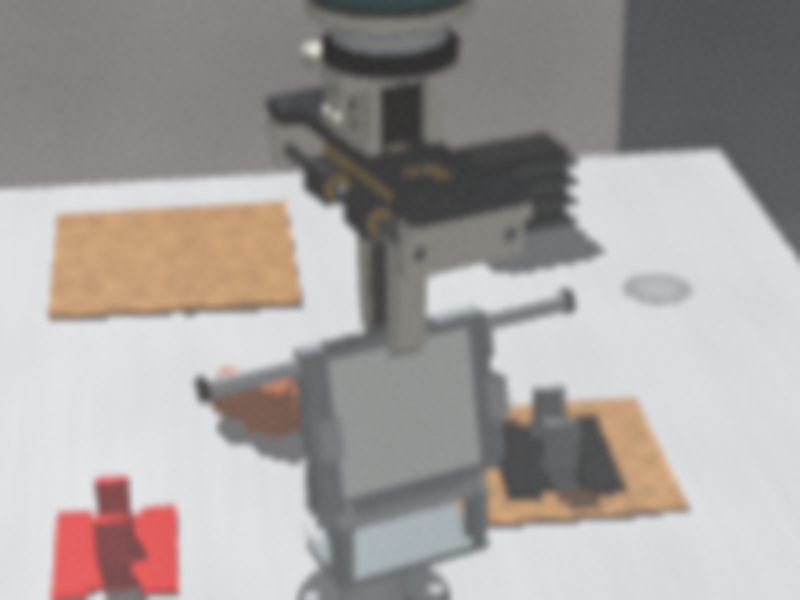

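```bash
python3 -m crank '[[[0,0,0.045,1,0.6,0,255],[0,0,0.09,2,1.2,0,255],[0,0,0.135,3,1.8,0,255],[0,0,0.18,4,2.4,0,255],[0,0,0.221,5,3,0,255],[0,0,0.221,5,3,0,255],[0,0,0.221,8,-2,0.5,255],[0,0,0.221,11,-7,1,255],[0,0,0.221,14,-11.5,1.5,255],[0,0,0.221,17,-16,2,255],[0,0,0.221,17,-16,2,255],[0,0,0.221,17,-16,2,255]]]' 25
python3 -m crank '[[[0,0,0,0,0,0,255],[0,0,0,0,0,0,255],[0,0,0,0,0,0,255]]]' 40
python3 - <<'E'
from h import *
o=readout.get_obs(); print(o["position"],o["ee_rot"],o["wrist_force"])
p=eyes.camera("side")
cv2.imwrite(f'pics/s17.png',cv2.resize(p["frame"][110:260,240:440,::-1],None,fx=4,fy=4,interpolation=cv2.INTER_CUBIC))
E
```

```text
time: 22.4
position: [0.555, -0.0295, 0.2326]
ee_rot: [-1.571, 0.001, -1.002]
wrist_force: [-2.8, -0.1, 5.5]
opening: 0.243
time: 22.65
position: [0.5549, -0.0294, 0.2325]
ee_rot: [-1.571, 0.001, -1.002]
wrist_force: [-1.0, 1.0, 2.8]
opening: 0.236
[ 0.55492042 -0.02941192  0.23254872] [-1.57069191e+00  1.45205809e-03 -1.00247046e+00] [-1.00836451  0.96206447  2.78667552]
```

View pics/s17.png

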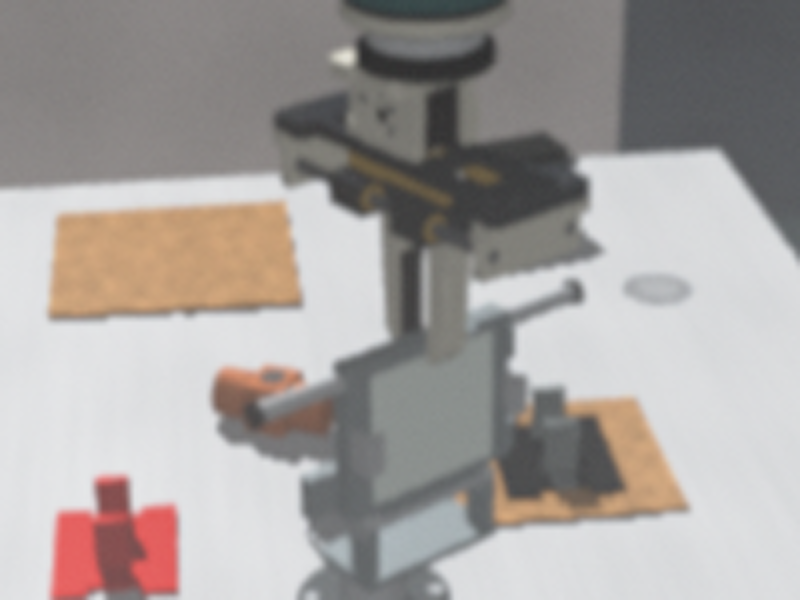

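```bash
python3 -m crank '[[[0,0,0,0,0,0,180],[0,0,0,0,0,0,150],[0,0,0,0,0,0,100],[0,0,0,0,0,0,100],[0,0,0,0,0,0,100],[0,0,0,0,0,25,100],[0,0,0,0,0,60,100],[0,0,0,0,0,95,100],[0,0,0,0,30,110,100],[0,0,0,-10,60,110,100],[0,0,0,-20,100,110,100],[0,0,0,-40,140,110,100]]]' 20
python3 -m crank '[[[0,0,0,-20,40,0,100],[0,0,0,-40,80,0,100],[0,0,0,-60,120,0,100],[0,0,0,-80,160,0,100],[0,0,0,-100,200,0,100],[0,0,0,-120,240,0,100],[0,0,0,-140,280,0,100],[0,0,0,-150,300,0,100],[0,0,0,-150,300,0,100],[0,0,0,-150,300,0,100]]]'
python3 - <<'E'
from h import *
for n,(x0,y0) in dict(top=(270,130),side=(240,170)).items():
    p=eyes.camera(n)
    cv2.imwrite(f'pics/{n}18.png',cv2.resize(p["frame"][y0:y0+150,x0:x0+200,::-1],None,fx=4,fy=4,interpolation=cv2.INTER_CUBIC))
E
```

```text
time: 23.7
position: [0.5163, 0.1091, 0.3424]
ee_rot: [-1.571, 0.001, -1.004]
wrist_force: [1.3, -0.3, -0.3]
opening: 0.606
time: 24.53
position: [0.3651, 0.4107, 0.3419]
ee_rot: [-1.571, 0.001, -1.0]
wrist_force: [-0.2, -0.9, 0.2]
opening: 0.605
```

View pics/side18.png

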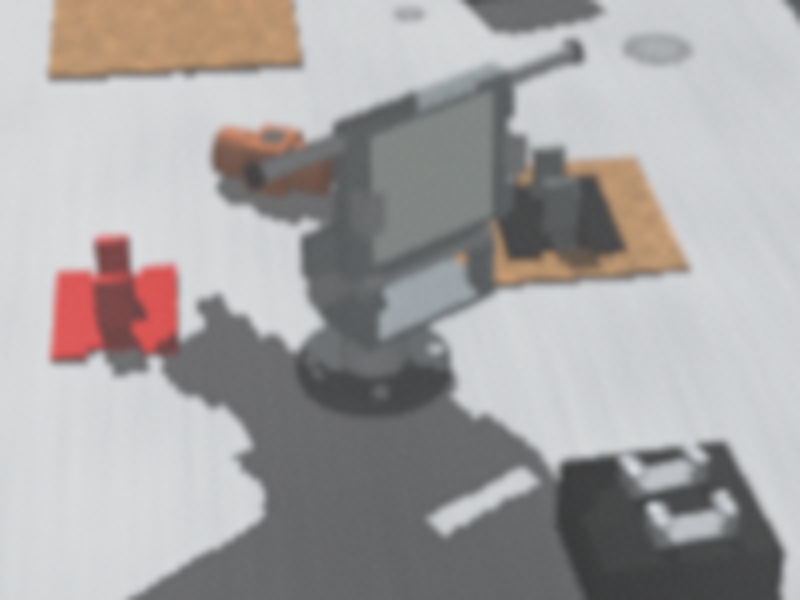

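View pics/top18.png

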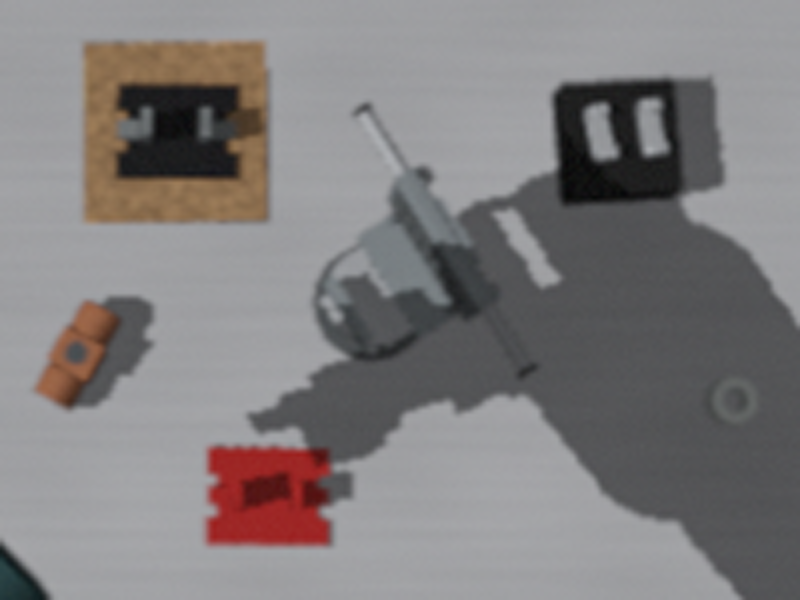

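Run:
```python
import m; m.SY=170
from m import *
L,e1=tri((361,108),(572,51)); Rr,e2=tri((526,370),(255,173))
print(L,Rr,e1.round(1),e2.round(1)); v=L-Rr; print(np.linalg.norm(v),'mid',(L+Rr)/2)
M=(L+Rr)/2; a=np.array([.528,.013]); b=np.array([.663,-.197]); print('need',np.arctan2(*(b-a)[::-1]))
y=np.arctan2(-v[0],v[1]); f=np.array([np.cos(y),np.sin(y)]); l=np.array([-f[1],f[0]]); print('yaw',y,'fwd of axis',(M[:2]-a)@f,'lat',(M[:2]-a)@l)
# foot disc check
for n,pp,c in(('top',p,None),): pass
# full model overlay
def model(yaw,t,ax=a):
    f=np.array([np.cos(yaw),np.sin(yaw),0]); l=np.array([-f[1],f[0],0]); z=np.array([0,0,1.])
    H=np.array([*ax,.11])+.05*f; u=-f*np.cos(t)+z*np.sin(t); n=f*np.sin(t)+z*np.cos(t)
    P=lambda d,y,h:H+d*u+y*l+h*n
    pts=dict(box=[P(d,yy,h) for h in(-.009,.009) for d,yy in((.01,.06),(.11,.06),(.11,-.06),(.01,-.06))],rod=[P(.1,.12,0),P(.1,-.12,0)])
    return pts
for n,pp,(x0,y0) in(('top',p,(270,130)),('side',s,(240,170))):
    im=cv2.resize(pp["frame"][y0:y0+150,x0:x0+200,::-1],None,fx=4,fy=4,interpolation=cv2.INTER_CUBIC)
    for t,col in((1.571,(0,255,255)),(1.40,(255,0,255))):
        q={k:((proj(pp,np.array(vv))-[x0,y0]+.5)*4-.5).round().astype(int) for k,vv in model(y,t).items()}
        for i in(0,4): cv2.polylines(im,[q["box"][i:i+4].reshape(-1,1,2)],True,col,1)
        cv2.line(im,tuple(map(int,q["rod"][0])),tuple(map(int,q["rod"][1])),col,1)
    F=np.array([[a[0]+.05*np.cos(k),a[1]+.05*np.sin(k),.0] for k in np.linspace(0,6.283,60)])
    cv2.polylines(im,[((proj(pp,F)-[x0,y0]+.5)*4-.5).round().astype(int).reshape(-1,1,2)],True,(0,255,0),1)
    cv2.imwrite(f'pics/{n}19.png',im)
```

```text
[0.65431067 0.03470248 0.21066201] [ 0.4542611  -0.08952804  0.21106744] [ 0. -0. -0.  0.] [-0.  -0.5 -0.3  0. ]
0.23548506704111613 mid [ 0.55428589 -0.02741278  0.21086472]
need -0.9994588469612699
yaw -1.015079560553477 fwd of axis 0.048198747115986144 lat 0.0010105970295824327
```

View pics/side19.png

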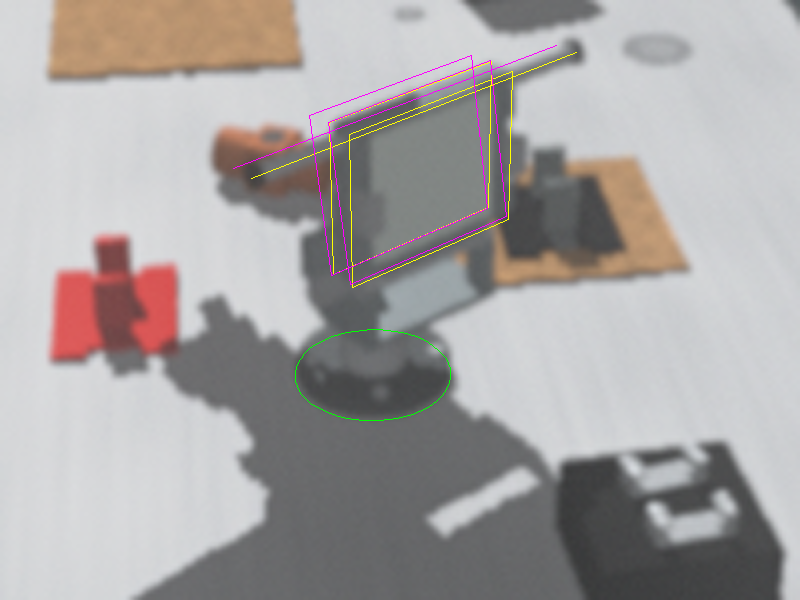

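View pics/top19.png

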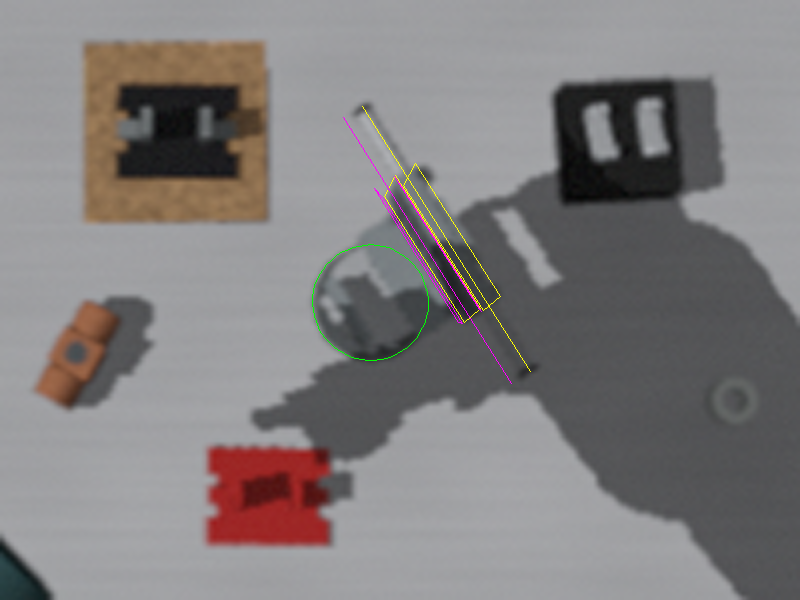

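Run:
```python
from h import *
o=readout.get_obs(); print(o["time"],o["wrist_force"],np.abs(o["joint_velocities"]).max())
print(ctrl.close_job())
```

```text
24.7333 [ 0.14045319  0.24477402 -0.21159206] 0.004598253689587357
the job is handed in; nothing more can be done
None
```

The job is handed in at about 25 s of the 72 s allowed, and my last checks were inside every limit; the hand-in gave no verdict.

- **Guard:** I squeezed both tabs, lifted the guard off and laid it on the smaller cork mat. In the last pictures it lies flat, tabs up, within a few millimetres of the mat's centre. The squeeze itself I only inferred, from the jaws closing to about 41 mm over the 58 mm tabs and the guard lifting freely.
- **Swivel:** I turned the lamp by its left rod. The last check puts it at -1.015 rad against -1.00 wanted, which is about 4 mm off the middle of the block (20 mm allowed).
- **Tilt:** The panel stands at about 1.55 rad, give or take 0.03 (1.466 to 1.676 allowed).
- **Failed check, mended:** After the first tilt the lamp had yawed in the grip to -1.22 rad and the panel had stopped at about 1.37 rad. I gripped the panel's top edge at its centre, turned it back and pushed it upright, which gave the figures above.
- **Leftovers:** The clips, mallet head, bushing and red look-alike look unmoved in the pictures; I did not measure them. The arm stands clear and at rest.

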